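# Swap accessory baskets on the lab bench's hook stands

### The job

Get the bench ready for the next class: move the empty grey basket from the green stand to the free blue stand, then hang the orange basket with its adapters on the green stand. Hang each basket square across both prongs, carry it level from hook to hook without setting it down or spilling anything, and leave the other things on the bench where they are.

Things in the scene. Friction and masses are not known exactly. Their poses are not given: they have to be found in the camera images.
- green_stand_seat (a point): Hook seat of the green stand (the working place; the grey basket hangs here at the start): where a hung basket's bar middle lies, 215 mm above the table; z up, x from the robot's side to the post. Two 8 mm prongs along x, at y -30 and +30 mm, carry the bar 4 mm below this point; flat for 12 mm, they rise behind, and in front end in upturned tips at x -24 mm, tops 16 mm above this point: lift a bar over 20 mm to free it, then draw it to -x.
- green_stand_comb (a point): Front end of the green stand's test-lead comb, over the hook: four 6 mm rods along x at y -40, -15, 15, 40 mm, 180 mm above the seat, from the post to straight above the seat. It bars the way straight down to a grip: the tool must come in from -x under it, leaning back to -x some 30 to 50 degrees from vertical.
- green_stand: The fixed stand with green base and top block; origin on the table below the seat, axes as the seat's. Base 160 x 90 mm (x -60 to +100), 12 mm thick; square 20 mm post at x +80 mm, 411 mm high.
- blue_stand_seat (a point): Hook seat of the blue stand (empty at the start): where a hung basket's bar middle lies, 215 mm above the table; z up, x from the robot's side to the post. Two 8 mm prongs along x, at y -30 and +30 mm, carry the bar 4 mm below this point; flat for 12 mm, they rise behind, and in front end in upturned tips at x -24 mm, tops 16 mm above this point: lift a bar over 20 mm to free it, then draw it to -x.
- blue_stand_comb (a point): Front end of the blue stand's test-lead comb, over the hook: four 6 mm rods along x at y -40, -15, 15, 40 mm, 180 mm above the seat, from the post to straight above the seat. It bars the way straight down to a grip: the tool must come in from -x under it, leaning back to -x some 30 to 50 degrees from vertical.
- blue_stand: The fixed stand with blue base and top block; origin on the table below the seat, axes as the seat's. Base 160 x 90 mm (x -60 to +100), 12 mm thick; square 20 mm post at x +80 mm, 411 mm high.
- red_stand_seat (a point): Hook seat of the red stand (the orange basket hangs here at the start): where a hung basket's bar middle lies, 215 mm above the table; z up, x from the robot's side to the post. Two 8 mm prongs along x, at y -30 and +30 mm, carry the bar 4 mm below this point; flat for 12 mm, they rise behind, and in front end in upturned tips at x -24 mm, tops 16 mm above this point: lift a bar over 20 mm to free it, then draw it to -x.
- red_stand_comb (a point): Front end of the red stand's test-lead comb, over the hook: four 6 mm rods along x at y -40, -15, 15, 40 mm, 180 mm above the seat, from the post to straight above the seat. It bars the way straight down to a grip: the tool must come in from -x under it, leaning back to -x some 30 to 50 degrees from vertical.
- red_stand: The fixed stand with red base and top block; origin on the table below the seat, axes as the seat's. Base 160 x 90 mm (x -60 to +100), 12 mm thick; square 20 mm post at x +80 mm, 411 mm high.
- grey_basket_grip (a point): Centre of the black grip plate of the grey basket (empty): an upright plate 12 mm thick in the basket's y, 38 mm along its x, 40 mm high, standing over the middle of the bar. The axes are the basket's: z up, y along the bar. It can be pinched across its 12 mm at any tilt in the x-z plane. The basket's bar lies 45 mm below this point and its underside 180 mm below. Basket mass about 0.3 kg (0.2 to 0.4).
- grey_basket_bar (a point): Middle of the level steel hanging bar of the grey basket, 8 mm thick, 113 mm long along y, held between two upright wires at y = -56 and +56 mm. Below it hangs the open tray, 85 mm (x) x 120 mm (y) x 45 mm high, its underside 135 mm below the bar.
- grey_basket: The grey basket; origin at the centre of the tray's underside, 80 mm above the table when it hangs; z up, y along the bar.
- orange_basket_grip (a point): Centre of the black grip plate of the orange basket (it holds the two loose adapters): an upright plate 12 mm thick in the basket's y, 38 mm along its x, 40 mm high, standing over the middle of the bar. The axes are the basket's: z up, y along the bar. It can be pinched across its 12 mm at any tilt in the x-z plane. The basket's bar lies 45 mm below this point and its underside 180 mm below. Basket mass about 0.3 kg (0.2 to 0.4).
- orange_basket_bar (a point): Middle of the level steel hanging bar of the orange basket, 8 mm thick, 113 mm long along y, held between two upright wires at y = -56 and +56 mm. Below it hangs the open tray, 85 mm (x) x 120 mm (y) x 45 mm high, its underside 135 mm below the bar.
- orange_basket: The orange basket; origin at the centre of the tray's underside, 80 mm above the table when it hangs; z up, y along the bar.
- adapter0_c (a point): Centre of a loose red plug adapter, 28 x 34 x 16 mm with two brass pins on top, about 30 g, lying on the floor (3 mm thick) of the orange basket's tray.
- adapter1_c (a point): Centre of a loose blue plug adapter, 28 x 34 x 16 mm with two brass pins on top, about 30 g, lying on the floor (3 mm thick) of the orange basket's tray.
- can_mid (a point): Bystander, loose, to be left alone: upright spray can, 52 mm across, 130 mm tall; the point is at the middle of its height.
- multimeter_mid (a point): Bystander, loose, to be left alone: yellow hand-held multimeter lying on its back, 160 x 80 x 35 mm, long along its x; the point is at the middle of its height.
- mug_mid (a point): Bystander, loose, to be left alone: blue mug, 76 mm across, 90 mm tall, handle at its +y; the point is at the middle of its height.
- jar_mid (a point): Bystander, loose, to be left alone: small jar, 48 mm across, 65 mm tall; the point is at the middle of its height.
- tape_mid (a point): Bystander, loose, to be left alone: blue roll of tape lying flat, 80 mm across, 22 mm tall; the point is at the middle of its height.
- screwdriver_mid (a point): Bystander, loose, to be left alone: screwdriver lying flat along its x, handle to -x, about 200 mm long; the point is near its middle, 10 mm above the body's origin.
- parts_bin_mid (a point): Bystander, loose, to be left alone: small red open bin, 60 x 45 x 40 mm; the point is at the middle of its height.
Not all that is in view belongs to the job. Several things have the shape of the grey_basket; the one meant has the colours described above.

How it is judged:
By the outcome, as a careful person would: the job done as asked, in the order asked, and still so for the second after the job is handed in, with the robot touching nothing.
It also fails if it takes over 67 s, if anything falls off the work surface, if the arm or the gripper's body presses on something with over 40 N, if the wrist force passes 120 N, or if a joint passes its speed limit or range.

### The arm

A 6-joint arm with a two-finger parallel gripper is mounted at the origin on the work surface. World frame = base frame: x ahead of the robot, y to its left, z up, the work surface at z = 0. Lengths are in m, angles in rad, forces in N, time in s.
With the tool pointing down it reaches from about 0.35 to 0.975 m from the base axis. Payload 4.9 kg.
Tool frame: the origin (TCP) lies at the very end of the fingers, on their centre line; the grasp point (between the pads) lies 19 mm behind it; z points along the fingers, y is the line along which they close (so a half turn about z gives the same grasp; the last joint's range is limited). The gripper opens to 85 mm and grips with 20 to 120 N. Pads are 22 mm wide; open, the fingers measure 114 mm over their backs; the gripper's body (76 mm by 85 mm) begins 54 mm behind the grasp point. The pads swing forward as they close: fully open they stand 13 mm farther back than shut.
Start: joints at [1.131, 0.053, 1.613, -0, 1.476, -0.119], TCP at [0.197, 0.593, 0.21] pointing down, gripper open.
Joint ranges: [-3.01, 3.01], [-1.01, 2.22], [0.06, 2.58], [-1.02, 4.17], [0.09, 2.62], [-3.14, 3.14]. Speed limits (rad/s): [2.57, 2.57, 3.14, 3.14, 3.14, 3.14].

### API

Orientations are given as a rotation vector (axis times angle).
In Python, from station import ctrl gives the robot as it stands.
- The arm moves only by the tool jog_arm, never from a script. Its argument "plan" is a list of rows, each a list of 7 numbers: the shift along the tool's x, y, z in units of 0.02 m (1.0 is 0.02 m), then the turn, a rotation vector about the tool's x, y, z in units of 45 degrees (1.0 is 45 degrees), then the opening, from -1 (shut) to 1 (fully open). A call has 1 to 8 rows; each row shifts and turns the commanded pose from where the row before left it, along the tool's axes as they then stand; what a row does not reach is not made up. A row lasts 1/10 s, in which the tool goes at most 50 mm and 8.59 degrees, less where a joint would pass 70% of its speed; a pose out of reach is approached as far as the arm can. A call with a number of a shift or a turn outside -1 to 1 is refused whole. A call with a gripper value outside its range is refused whole. The fingers move at their own pace and stop on an object; "grip_force" is the grip in N (left out, the last holds). Time passes only in rows, so rows that do not move let the fingers close. It gives the time, the measured TCP pose, the force, the opening and the grip force at its end, in the units of the state.
- ctrl.get_obs(): the state, without advancing time (a new reading comes with each control period).
- ctrl.get_image(name): name is "scene" or "top" or "wrist"; returns (picture, depth): 400x640x3 uint8, red, green, blue; 400x640 float32, m along the optical axis (not along the pixel's ray), 0 where there is no reading.
- ctrl.camera_info(name): a dict with "camera_matrix" (3x3 intrinsics, pixels), "rvec" (rotation vector, rad) and "tvec" (3), from world to camera coordinates, as OpenCV has them; the wrist camera has in their place "T_tool_cam" (4x4, takes a point from camera to tool coordinates, whose origin is the TCP and whose axes are the flange's). Camera axes: x right, y down, z forward; pixel columns grow to the right and rows downward; lengths in m; the calibration is good to about 2 mm. A picture is of the moment at which its call begins: read the wrist's pose just before it. camera_info takes no time and is no camera call.
- ctrl.finish_job(): hands the job in; it is judged then, once.
The state is a dict: "t": time; "q": joint angles; "dq": joint speeds; "effort": joint torques, N m; "tool_pos": TCP position; "tool_rot": TCP orientation; "contact_force": force on the tool from outside, world axes, zero at the start; "wrist_torque": the same for the moment, N m; "opening": finger opening in m; "grip_force": force on a finger pad.
Only numpy, scipy, OpenCV 4.12 (cv2) and the standard library are available. Lean on these libraries where they do the work, as an engineer would, in place of code of your own. Each camera call takes 0.05 s, during which the arm holds its last target. There are 200 camera calls.

## Working session

There is one attempt and no reset: what is moved stays moved. The work goes in short steps, Python scripts to look and compute and a tool call to move; the robot and the scene stay as the last step left them, time stands still between calls to the robot, and variables do not carry over. Pictures are saved under pics/ and viewed, at most 10 in all, crops included, and the job is handed in when it is done.

Besides the shell and the picture viewer there is one more tool, called after "Emit:" in YAML: its name, and indented under it one key for each argument. jog_arm: Moves the arm, as the interface text tells. Shifts and turns lie within -1 to 1; 1 stands for 0.02 m of shift or 45 degrees of turn. Its arguments: {"type":"object","properties":{"plan":{"type":"array"},"grip_force":{"type":"number"}},"required":["plan"]}

```bash
mkdir -p pics; ls
python3 - <<'E'
from station import ctrl
import cv2,numpy as np
for n in ("scene","top"):
    im,d=ctrl.get_image(n); cv2.imwrite(f"pics/{n}0.png",im[:,:,::-1]); np.savez(f"/tmp/{n}0.npz",im=im,d=d)
    print(n,ctrl.camera_info(n))
print(ctrl.camera_info("wrist")); print(ctrl.get_obs())
E
```

```text
pics
scene {'camera_matrix': array([[491.90163377,   0.        , 327.28611109],
       [  0.        , 491.90163377, 200.05640943],
       [  0.        ,   0.        ,   1.        ]]), 'rvec': array([ 2.12090567,  1.12554927, -0.46178012]), 'tvec': array([-0.2949069 , -0.11625576,  1.74852516])}
top {'camera_matrix': array([[377.61677796,   0.        , 318.66174403],
       [  0.        , 377.61677796, 189.31395325],
       [  0.        ,   0.        ,   1.        ]]), 'rvec': array([ 2.21341814, -2.17596207,  0.10856686]), 'tvec': array([-0.00162441,  0.47457299,  1.27305346])}
{'camera_matrix': array([[336.39156091,   0.        , 317.95128277],
       [  0.        , 336.39156091, 196.54864126],
       [  0.        ,   0.        ,   1.        ]]), 'T_tool_cam': array([[-1.86703296e-04, -9.46847741e-01, -3.21682018e-01,
         8.33699921e-02],
       [ 9.99999962e-01, -1.12057254e-04, -2.50564615e-04,
         1.47935684e-03],
       [ 2.01199736e-04, -3.21682053e-01,  9.46847726e-01,
        -1.63193267e-01],
       [ 0.00000000e+00,  0.00000000e+00,  0.00000000e+00,
         1.00000000e+00]])}
{'t': 0.1, 'q': array([ 1.13100616e+00,  5.33086087e-02,  1.61419504e+00, -2.33705997e-05,
        1.47599508e+00, -1.18992962e-01]), 'dq': array([ 1.18292694e-03, -1.02753782e-03, -3.18949612e-03,  3.49608981e-05,
       -4.64507816e-03,  5.42336735e-04]), 'effort': array([ 6.01019456e-04, -3.94909286e+01, -3.71361208e+01, -1.77637003e-04,
        3.92885602e-03,  6.14706119e-05]), 'tool_pos': array([0.19681318, 0.59254931, 0.20865207]), 'tool_rot': array([-5.01665057e-01, -3.10076866e+00,  2.88758067e-03]), 'contact_force': array([-0.03755895, -0.61071567,  0.18199287]), 'wrist_torque': array([ 0.03053344,  0.00581265, -0.0300585 ]), 'grip_force': 0.0, 'opening': 0.08578573066883186}
```

View pics/scene0.png

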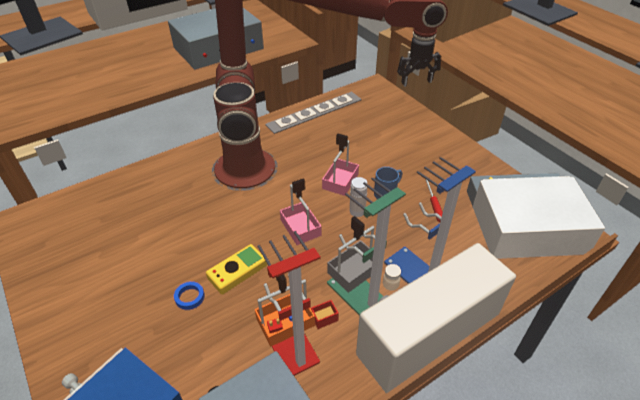

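View pics/top0.png

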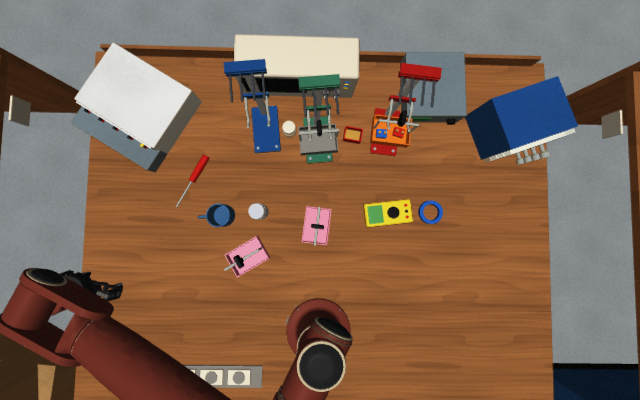

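Top view: blue stand at left (post about (245,68)), green in the centre (320,82), and red at right (420,72). Two pink decoy baskets stand in front at (317,225) and (246,256). The grey grip is near (319,128) and the orange grip near (402,118). Next I'll measure with depth.

```bash
cat > h.py <<'E'
import cv2,numpy as np
from scipy.spatial.transform import Rotation as R
from station import ctrl
def cloud(n,im=None,d=None):
    if im is None: im,d=ctrl.get_image(n)
    c=ctrl.camera_info(n);K=c["camera_matrix"]
    v,u=np.mgrid[:400,:640]
    P=np.stack([(u-K[0,2])/K[0,0]*d,(v-K[1,2])/K[1,1]*d,d],-1)
    if n=="wrist":
        o=ctrl.get_obs();T=c["T_tool_cam"];P=P@T[:3,:3].T+T[:3,3]
        P=P@R.from_rotvec(o["tool_rot"]).as_matrix().T+o["tool_pos"]
    else:
        P=(P-c["tvec"])@R.from_rotvec(c["rvec"]).as_matrix()
    hsv=cv2.cvtColor(im,cv2.COLOR_RGB2HSV)
    m=d>0
    return P[m],hsv[m].astype(int),np.argwhere(m)
E
python3 - <<'E'
from h import *
for n in("top","scene"):
    z=np.load(f"/tmp/{n}0.npz");P,H,_=cloud(n,z["im"],z["d"])
    h,s,v=H.T
    reg=(P[:,0]>.35)&(P[:,0]<1.1)&(abs(P[:,1])<.45)
    cols=dict(green=(h>60)&(h<90)&(s>90),blue=(h>100)&(h<125)&(s>120),red=((h<5)|(h>175))&(s>160))
    for c,m in cols.items():
        for nm,zz in(("top",(P[:,2]>.38)),("base",(P[:,2]<.03)&(P[:,2]>.004))):
            q=P[m&reg&zz]
            if nm=="base" and c=="red": q=q[q[:,1]<-.1]
            if nm=="base" and c=="blue": q=q[(q[:,0]>.6)&(q[:,1]>.05)]
            if len(q)<5: continue
            r=cv2.minAreaRect(q[:,:2].astype(np.float32))
            print(n,c,nm,len(q),"ctr",np.round(r[0],3),np.round(r[1],3),round(r[2],1),"med",np.round(np.median(q,0),3),"zmax",q[:,2].max().round(3))
    blk=(v<60)&(s<120)&reg&(P[:,2]>.15)&(P[:,2]<.3)
    q=P[blk]
    lab=cv2.partition
    for lo in [(-.35,-.1),(-.1,.1),(.1,.4)]:
        for xl in((.3,.62),(.62,1.)):
            k=q[(q[:,1]>lo[0])&(q[:,1]<lo[1])&(q[:,0]>xl[0])&(q[:,0]<xl[1])]
            if len(k)>4:
                r=cv2.minAreaRect(k[:,:2].astype(np.float32));print(n,"blk",lo,xl,len(k),np.median(k,0).round(3),k.max(0).round(3),k.min(0).round(3),np.round(r[1],3),round(r[2]))
    # obstacles map
    print(n,"table z",np.median(P[reg&(P[:,2]<.02)][:,2]))
E
```

```text
top green top 537 ctr [0.708 0.02 ] [0.029 0.1  ] 5.6 med [0.705 0.019 0.411] zmax 0.416
top green base 270 ctr [0.649 0.013] [0.156 0.085] 5.6 med [0.593 0.006 0.012] zmax 0.019
top blue top 552 ctr [0.741 0.201] [0.029 0.099] 6.2 med [0.738 0.201 0.411] zmax 0.416
top blue base 1001 ctr [0.683 0.194] [0.159 0.088] 6.1 med [0.676 0.194 0.012] zmax 0.019
top red top 552 ctr [ 0.741 -0.228] [0.1  0.03] 84.5 med [ 0.738 -0.227  0.411] zmax 0.416
top red base 320 ctr [ 0.686 -0.188] [0.16  0.159] 83.2 med [ 0.627 -0.214  0.012] zmax 0.029Traceback (most recent call last):
  File "<stdin>", line 17, in <module>
AttributeError: module 'cv2' has no attribute 'partition'
```

Run:
```python
import cv2
a=cv2.imread("pics/top0.png")[40:180,210:470]; cv2.imwrite("pics/topc.png",cv2.resize(a,None,fx=3,fy=3,interpolation=2))
```

```text
(no output)
```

View pics/topc.png

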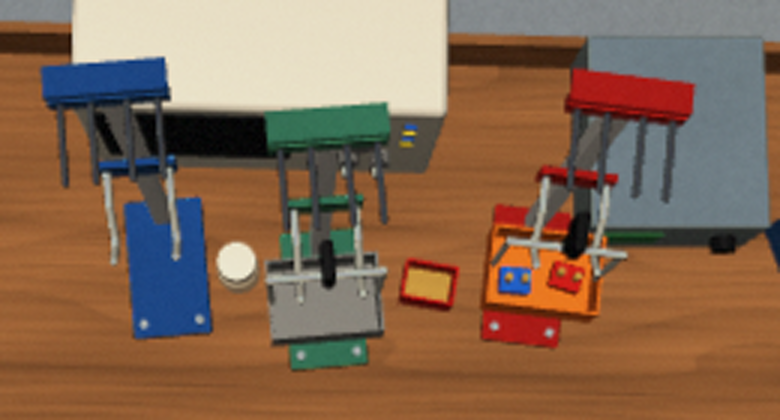

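The green stand's yaw is about +5.6°, blue's +6.1° and red's −5.5°, and base and block give the same seats. Next come the grips, the obstacles and a helper that converts world moves to rows.

```bash
cat >> h.py <<'E'
def toolR(yaw,lean):  # deg; tool y along stand y, z forward-down leaning back
    return R.from_euler("z",yaw,degrees=True)*R.from_euler("y",180-lean,degrees=True)
def delta(p,yaw,lean,grasp=True,o=None):
    "tool-frame total shift/turn (units) from current pose to put the grasp point (or TCP) at p"
    o=o or ctrl.get_obs();R0=R.from_rotvec(o["tool_rot"]);Rt=toolR(yaw,lean)
    p=np.array(p,float)
    if grasp: p=p+Rt.apply([0,0,.019])
    sh=R0.inv().apply(p-o["tool_pos"])/.02; tu=(R0.inv()*Rt).as_rotvec()/np.radians(45)
    n=int(np.ceil(max(abs(sh).max(),np.linalg.norm(tu)/.19,1e-3)))
    print("shift units",sh.round(2),"turn units",tu.round(3),"rows",n, "world d",(p-o["tool_pos"]).round(4))
E
python3 - <<'E'
from h import *
for n in("top","scene"):
    z=np.load(f"/tmp/{n}0.npz");P,H,ix=cloud(n,z["im"],z["d"])
    h,s,v=H.T
    q=(v<70)&(s<130)&(P[:,2]>.15)&(P[:,2]<.3)&(P[:,0]>.25)&(P[:,0]<.72)&(abs(P[:,1])<.4)
    m=np.zeros((400,640),np.uint8);m[tuple(ix[q].T)]=1
    N,L,st,_=cv2.connectedComponentsWithStats(m)
    D=np.zeros((400,640,3));D[tuple(ix.T)]=P
    for i in range(1,N):
        if st[i,4]>8:
            k=D[L==i];r=cv2.minAreaRect(k[:,:2].astype(np.float32))
            print(n,st[i],np.median(k,0).round(3),k.min(0).round(3),k.max(0).round(3),np.round(r[1],3),round(r[2]))
    if n=="top":
        for nm,(u,w) in dict(can=(257,211),mug=(221,215),jar=(289,128),bin=(353,134),meter=(388,213)).items(): print(nm,D[w,u].round(3))
    # steel bars
    for nm,x0,y0 in(("grey",.629,.011),("orange",.661,-.220)):
        k=P[(abs(P[:,2]-.2165)<.006)&(np.hypot(P[:,0]-x0,P[:,1]-y0)<.07)&(abs(P[:,0]-x0)<.014)&(s<60)]
        if len(k)>5: print(n,nm,len(k),np.polyfit(k[:,1],k[:,0],1).round(3),k.min(0).round(3),k.max(0).round(3))
for nm,(b,y) in dict(green=((.6285,.0115),5.6),blue=((.662,.192),6.1),red=((.661,-.220),-5.5)).items():
    print(nm); delta([b[0]-.10,b[1],.36],y,45)
E
```

```text
top [306 109   8   3  15] [0.689 0.04  0.232] [0.688 0.032 0.22 ] [0.691 0.052 0.243] [0.002 0.02 ] 8
top [316 108  10   3  23] [0.692 0.012 0.232] [ 0.69  -0.003  0.215] [0.694 0.023 0.242] [0.002 0.026] 7
top [397 111  10  15  79] [ 0.659 -0.216  0.278] [ 0.643 -0.227  0.218] [ 0.678 -0.212  0.284] [0.012 0.036] 84
top [316 120   6  16  72] [0.625 0.015 0.279] [0.61  0.008 0.248] [0.648 0.023 0.283] [0.037 0.012] 6
top [312 224  12   5  38] [0.354 0.014 0.2  ] [ 0.348 -0.004  0.196] [0.359 0.029 0.206] [0.033 0.009] 84
top [234 255   8   7  31] [0.256 0.245 0.198] [0.25  0.238 0.156] [0.265 0.252 0.204] [0.017 0.01 ] 30
can [0.395 0.199 0.132]
mug [0.382 0.338 0.006]
jar [0.673 0.109 0.069]
bin [ 0.667 -0.108  0.026]
meter [ 0.397 -0.227  0.042]
top grey 125 [-0.083  0.63 ] [ 0.615 -0.042  0.211] [0.643 0.071 0.222]
top orange 90 [0.091 0.683] [ 0.647 -0.278  0.212] [ 0.675 -0.163  0.222]
scene [339 135   9  13  72] [0.258 0.241 0.178] [0.25  0.23  0.152] [0.268 0.251 0.202] [0.022 0.017] 78
scene [293 179  11  17 135] [0.36  0.01  0.183] [ 0.35  -0.007  0.151] [0.367 0.029 0.203] [0.036 0.015] 83
scene [351 217  13  23 187] [0.635 0.01  0.263] [0.615 0.005 0.221] [0.652 0.022 0.281] [0.037 0.015] 10
scene [363 252  10  10  49] [ 0.704 -0.009  0.23 ] [ 0.7   -0.021  0.214] [0.707 0.007 0.241] [0.007 0.028] 6
scene [277 275   9  18 101] [ 0.677 -0.226  0.264] [ 0.653 -0.229  0.217] [ 0.683 -0.218  0.281] [0.01 0.03] 84
scene grey 115 [-0.058  0.632] [ 0.615 -0.045  0.211] [0.642 0.072 0.222]
scene orange 122 [0.117 0.69 ] [ 0.647 -0.281  0.211] [ 0.673 -0.163  0.221]
green
shift units [-25.51 -22.08  -6.86] turn units [-0.211 -0.986 -0.504] rows 26 world d [ 0.3451 -0.5797  0.1379]
blue
shift units [-24.25 -12.98  -6.88] turn units [-0.216 -0.985 -0.515] rows 25 world d [ 0.3785 -0.3991  0.1379]
red
shift units [-30.74 -32.68  -6.84] turn units [-0.115 -0.996 -0.27 ] rows 33 world d [ 0.3776 -0.8138  0.1379]
```

Emit:
jog_arm:
  plan:
    - [0, 0, -1, -0.026, -0.123, -0.063, 1]
    - [0, 0, -1, -0.026, -0.123, -0.063, 1]
    - [0, 0, -1, -0.026, -0.123, -0.063, 1]
    - [0, 0, -1, -0.026, -0.123, -0.063, 1]
    - [-0.5, -0.5, -0.5, -0.026, -0.123, -0.063, 1]
    - [-1, -1, 0, -0.026, -0.123, -0.063, 1]
    - [-1, -1, 0, -0.026, -0.123, -0.063, 1]
    - [-1, -1, 0, -0.026, -0.123, -0.063, 1]

```text
t: 0.9
tool_pos: [0.2389, 0.5207, 0.3323]
tool_rot: [-0.118, 2.351, 0.046]
contact_force: [0.3, 0.2, 0.3]
opening: 0.0854
grip_force: 0.0
```

```bash
python3 -c "
from h import *
o=ctrl.get_obs();print(o['q'].round(3),o['tool_pos']);delta([.52,.001,.37],5.6,45)"
```

```text
[ 1.369 -0.269  1.854 -0.767  1.35  -0.207] [0.23891228 0.52070388 0.33230472]
shift units [ -9.33 -27.26   7.75] turn units [-0.001  0.003  0.004] rows 28 world d [ 0.2945 -0.5184  0.0243]
```

Emit:
jog_arm:
  plan:
    - [-0.34, -1, 0.28, 0, 0, 0, 1]
    - [-0.34, -1, 0.28, 0, 0, 0, 1]
    - [-0.34, -1, 0.28, 0, 0, 0, 1]
    - [-0.34, -1, 0.28, 0, 0, 0, 1]
    - [-0.34, -1, 0.28, 0, 0, 0, 1]
    - [-0.34, -1, 0.28, 0, 0, 0, 1]
    - [-0.34, -1, 0.28, 0, 0, 0, 1]
    - [-0.34, -1, 0.28, 0, 0, 0, 1]

```text
t: 1.7
tool_pos: [0.3242, 0.368, 0.3386]
tool_rot: [-0.115, 2.356, 0.046]
contact_force: [0.4, -0.8, -0.0]
opening: 0.0851
grip_force: 0.0
```

Emit:
jog_arm:
  plan:
    - [-0.34, -1, 0.28, 0, 0, 0, 1]
    - [-0.34, -1, 0.28, 0, 0, 0, 1]
    - [-0.34, -1, 0.28, 0, 0, 0, 1]
    - [-0.34, -1, 0.28, 0, 0, 0, 1]
    - [-0.34, -1, 0.28, 0, 0, 0, 1]
    - [-0.34, -1, 0.28, 0, 0, 0, 1]
    - [-0.34, -1, 0.28, 0, 0, 0, 1]
    - [-0.34, -1, 0.28, 0, 0, 0, 1]

```text
t: 2.5
tool_pos: [0.4095, 0.2157, 0.3455]
tool_rot: [-0.114, 2.355, 0.047]
contact_force: [0.6, -0.2, -1.2]
opening: 0.0851
grip_force: 0.0
```

Emit:
jog_arm:
  plan:
    - [-0.34, -1, 0.28, 0, 0, 0, 1]
    - [-0.34, -1, 0.28, 0, 0, 0, 1]
    - [-0.34, -1, 0.28, 0, 0, 0, 1]
    - [-0.34, -1, 0.28, 0, 0, 0, 1]
    - [-0.34, -1, 0.28, 0, 0, 0, 1]
    - [-0.34, -1, 0.28, 0, 0, 0, 1]
    - [-0.34, -1, 0.28, 0, 0, 0, 1]
    - [-0.34, -1, 0.28, 0, 0, 0, 1]

```text
t: 3.3
tool_pos: [0.4948, 0.063, 0.3523]
tool_rot: [-0.114, 2.356, 0.047]
contact_force: [0.9, 0.2, 0.3]
opening: 0.0856
grip_force: 0.0
```

Run:
```python
from h import *
o=ctrl.get_obs();print(o['t'],o['q'].round(3),o['tool_pos'])
im,d=ctrl.get_image("wrist");P,H,ix=cloud("wrist",im,d)
cv2.imwrite("pics/w1.png",im[:,:,::-1]);np.savez("/tmp/w1.npz",im=im,d=d)
h,s,v=H.T
q=(v<70)&(s<130)&(P[:,2]>.245)&(P[:,2]<.29)&(np.hypot(P[:,0]-.629,P[:,1]-.012)<.04)
k=P[q];print(len(k),k.min(0),k.max(0),np.median(k,0)); r=cv2.minAreaRect(k[:,:2].astype(np.float32));print(r)
delta([.629,.0125,.26],5.6,45)
```

```text
3.3 [-0.113 -0.912  2.219  0.168  1.067 -1.802] [0.49479154 0.06296898 0.35230122]
639 [0.6099634  0.00483563 0.24521216] [0.64572438 0.01993677 0.27885722] [0.61293803 0.01320388 0.26659524]
((0.628055989742279, 0.0124445091933012), (0.03675016760826111, 0.012372949160635471), 6.209184646606445)
shift units [-1.29 -3.    8.74] turn units [-0.006 -0.002 -0.003] rows 9 world d [ 0.1466 -0.0467 -0.1055]
```

View pics/w1.png

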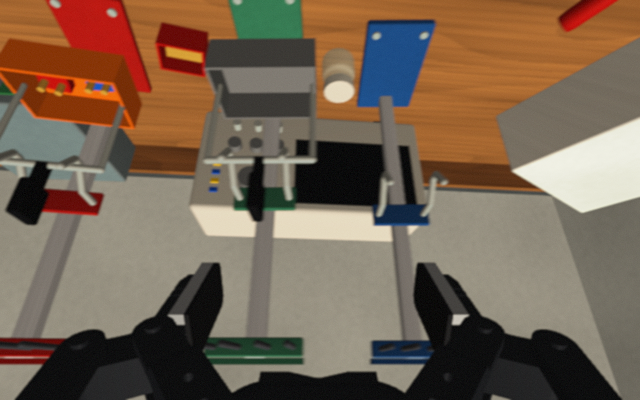

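The wrist view shows the grey grip at (258,190), between the green prongs and aligned with them. I'll approach along the tool axis.

Emit:
jog_arm:
  plan:
    - [-0.43, -1, 0, 0, 0, 0, 1]
    - [-0.43, -1, 0, 0, 0, 0, 1]
    - [-0.43, -1, 0, 0, 0, 0, 1]
    - [0, 0, 1, 0, 0, 0, 1]
    - [0, 0, 1, 0, 0, 0, 1]
    - [0, 0, 1, 0, 0, 0, 1]
    - [0, 0, 0.5, 0, 0, 0, 1]
    - [0, 0, 0, 0, 0, 0, 1]

```text
t: 4.15
tool_pos: [0.5675, 0.0114, 0.319]
tool_rot: [-0.115, 2.359, 0.048]
contact_force: [-0.1, 0.2, -0.2]
opening: 0.0854
grip_force: 0.0
```

Run:
```python
from h import *
o=ctrl.get_obs();print(o['t'],o['q'].round(3),o['tool_pos'])
im,d=ctrl.get_image("wrist");P,H,ix=cloud("wrist",im,d)
np.savez("/tmp/w2.npz",im=im,d=d)
h,s,v=H.T
q=(v<70)&(s<130)&(P[:,2]>.245)&(P[:,2]<.29)&(np.hypot(P[:,0]-.629,P[:,1]-.012)<.04)
k=P[q];print(len(k),k.min(0),k.max(0)); r=cv2.minAreaRect(k[:,:2].astype(np.float32));print(r)
c=np.array(r[0])
delta([*c,.26],6,45)
```

```text
4.15 [-0.236 -0.677  2.153  0.291  0.935 -1.988] [0.56747079 0.01137759 0.31902713]
904 [0.60910116 0.00779112 0.24510537] [0.64627486 0.02182517 0.28111738]
((0.6276409029960632, 0.01489325612783432), (0.03708663582801819, 0.011751794256269932), 5.1357741355896)
shift units [ 0.   -0.11  5.22] turn units [-0.006 -0.004 -0.007] rows 6 world d [ 0.0734  0.0051 -0.0741]
```

Emit:
jog_arm:
  plan:
    - [0, -0.1, 1, 0, 0, 0, 1]
    - [0, 0, 1, 0, 0, 0, 1]
    - [0, 0, 1, 0, 0, 0, 1]
    - [0, 0, 1, 0, 0, 0, 1]
    - [0, 0, 0.7, 0, 0, 0, 1]
    - [0, 0, 0.4, 0, 0, 0, 1]
    - [0, 0, 0, 0, 0, 0, 0]
    - [0, 0, 0, 0, 0, 0, -0.5]
  grip_force: 60

```text
t: 5.0
tool_pos: [0.6399, 0.0157, 0.2506]
tool_rot: [-0.114, 2.353, 0.046]
contact_force: [0.3, 0.4, 1.0]
opening: 0.059
grip_force: 0.0
```

Emit:
jog_arm:
  plan:
    - [0, 0, 0, 0, 0, 0, -1]
    - [0, 0, 0, 0, 0, 0, -1]
    - [0, 0, 0, 0, 0, 0, -1]
    - [0, 0, 0, 0, 0, 0, -1]
    - [0, 0, 0, 0, 0, 0, -1]
  grip_force: 60

```text
t: 5.5
tool_pos: [0.64, 0.0157, 0.2503]
tool_rot: [-0.114, 2.353, 0.047]
contact_force: [-1.2, -0.1, 1.5]
opening: 0.01
grip_force: 61.4
```

Run:
```python
from h import *
o=ctrl.get_obs();print(o)
delta([.5285,.003,.32],5.6,45)
R0=R.from_rotvec(o["tool_rot"]);print("up20",R0.inv().apply([0,0,1]),"back",R0.inv().apply(R.from_euler('z',5.6,degrees=True).apply([-1,0,0])))
```

```text
{'t': 5.5, 'q': array([-0.18518481, -0.41882961,  2.1037033 ,  0.30459827,  0.71415277,
       -2.00606032]), 'dq': array([ 6.56587625e-04,  3.20310535e-03, -5.27570310e-04,  1.06246816e-04,
        5.08273496e-04, -9.96546121e-05]), 'effort': array([ -0.38907437, -19.9111712 , -37.72859216,   0.41358923,
        -1.87933713,  -0.05035827]), 'tool_pos': array([0.64003515, 0.01574745, 0.25030017]), 'tool_rot': array([-0.11387485,  2.35346668,  0.04670061]), 'contact_force': array([-1.16213982, -0.07711734,  1.45946916]), 'wrist_torque': array([0.03848486, 0.1606703 , 0.06327415]), 'grip_force': 61.35175824165344, 'opening': 0.010042903913371192}
shift units [ 1.5  -0.1  -5.48] turn units [-0.001  0.001 -0.001] rows 6 world d [-0.0982 -0.0114  0.0563]
up20 [-7.07431820e-01 -3.61575034e-04 -7.06781500e-01] back [ 0.70678135 -0.00119171 -0.70743106]
```

Emit:
jog_arm:
  plan:
    - [-0.12, 0, -0.12, 0, 0, 0, -1]
    - [-0.24, 0, -0.24, 0, 0, 0, -1]
    - [-0.3, 0, -0.3, 0, 0, 0, -1]
    - [-0.3, 0, -0.3, 0, 0, 0, -1]
    - [-0.2, 0, -0.2, 0, 0, 0, -1]
    - [-0.1, 0, -0.1, 0, 0, 0, -1]
    - [0, 0, 0, 0, 0, 0, -1]

```text
t: 6.2
tool_pos: [0.64, 0.0157, 0.286]
tool_rot: [-0.114, 2.354, 0.046]
contact_force: [-0.4, -0.0, -4.9]
opening: 0.0103
grip_force: 60.8
```

Run:
```python
from h import *
o=ctrl.get_obs();print(o['q'].round(2),o['contact_force'],o['wrist_torque'])
im,d=ctrl.get_image("scene");np.savez("/tmp/s2.npz",im=im,d=d)
cv2.imwrite("pics/s2.png",cv2.resize(im[160:340,240:480,::-1],None,fx=3,fy=3))
P,H,ix=cloud("scene",im,d);s=H[:,1]
k=P[(abs(P[:,2]-.255)<.018)&(np.hypot(P[:,0]-.63,P[:,1]-.013)<.075)&(H[:,2]>110)&(s<60)]
print(len(k)); 
if len(k): print(k.min(0),k.max(0),np.polyfit(k[:,1],k[:,2],1))
```

```text
[-0.19 -0.44  2.06  0.28  0.78 -1.98] [-0.35334503 -0.01117326 -4.9034428 ] [-0.08067385  0.79628675  0.02997953]
98
[ 0.62463247 -0.04554631  0.2383585 ] [0.70450168 0.0733716  0.27223294] [-0.00395137  0.25173287]
```

View pics/s2.png

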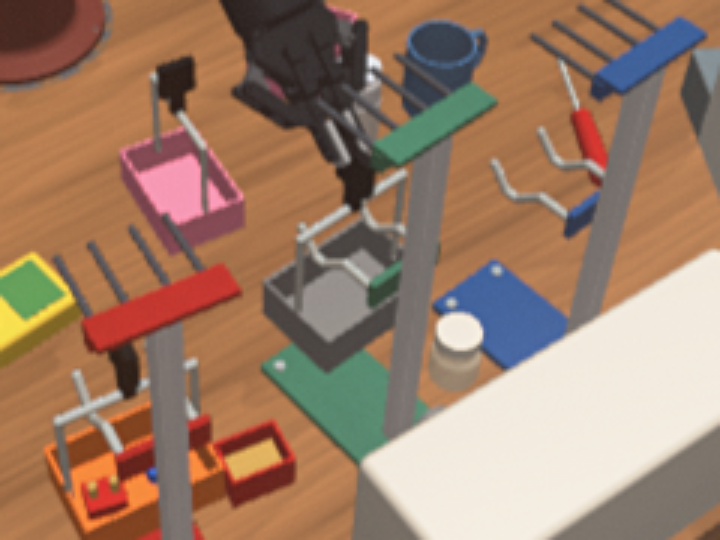

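The picture shows the grey basket's bar lifted clear above the green prong tips, level, with the comb free. I'll withdraw toward −x.

Emit:
jog_arm:
  plan:
    - [0.2, 0, -0.2, 0, 0, 0, -1]
    - [0.4, 0, -0.4, 0, 0, 0, -1]
    - [0.6, 0, -0.6, 0, 0, 0, -1]
    - [0.6, 0, -0.6, 0, 0, 0, -1]
    - [0.6, 0, -0.6, 0, 0, 0, -1]
    - [0.6, 0, -0.6, 0, 0, 0, -1]
    - [0.5, 0, -0.5, 0, 0, 0, -1]
    - [0.4, 0, -0.4, 0, 0, 0, -1]

```text
t: 7.05
tool_pos: [0.5288, 0.0051, 0.2842]
tool_rot: [-0.114, 2.356, 0.047]
contact_force: [0.0, -0.7, -3.8]
opening: 0.0103
grip_force: 60.8
```

Run:
```python
from h import *
o=ctrl.get_obs();print(o['q'].round(2),o['tool_pos'],o['contact_force'])
b=R.from_euler('z',6.1,degrees=True)
# offset grasp->plate kept: at pick TCP was (.64,.0157,.2503) when bar sat at green seat
s=np.array([.662,.192,0])
g=R.from_euler('z',5.6,degrees=True).inv().apply(np.array([.64,.0157,.2503])-[.6285,.0115,0]);print(g)
for dx,dz in((-.115,.036),(0,.036)):
    p=s+b.apply(g+[dx,0,dz]); print(p); delta(p,6.1,45,grasp=False)
```

```text
[-0.28 -0.8   2.28  0.33  0.95 -2.04] [0.52884112 0.00507761 0.28423859] [ 0.01331597 -0.67817842 -3.80148736]
[0.01185496 0.00305775 0.2503    ]
[0.55911405 0.18407983 0.2863    ]
shift units [-1.75  8.76  1.6 ] turn units [-0.009 -0.002 -0.008] rows 9 world d [0.0303 0.179  0.0021]
[0.67346291 0.1963002  0.2863    ]
shift units [-5.83  8.82  5.66] turn units [-0.009 -0.002 -0.008] rows 9 world d [0.1446 0.1912 0.0021]
```

Emit:
jog_arm:
  plan:
    - [-0.06, 0.3, 0.06, 0, 0, 0, -1]
    - [-0.12, 0.6, 0.11, 0, 0, 0, -1]
    - [-0.18, 0.9, 0.16, 0, 0, 0, -1]
    - [-0.2, 1, 0.18, 0, 0, 0, -1]
    - [-0.2, 1, 0.18, 0, 0, 0, -1]
    - [-0.2, 1, 0.18, 0, 0, 0, -1]
    - [-0.2, 1, 0.18, 0, 0, 0, -1]
    - [-0.2, 1, 0.18, 0, 0, 0, -1]

```text
t: 7.85
tool_pos: [0.5533, 0.1458, 0.2863]
tool_rot: [-0.115, 2.355, 0.048]
contact_force: [-0.9, 0.3, -3.0]
opening: 0.0106
grip_force: 60.8
```

Emit:
jog_arm:
  plan:
    - [-0.18, 0.9, 0.16, 0, 0, 0, -1]
    - [-0.12, 0.6, 0.11, 0, 0, 0, -1]
    - [-0.06, 0.3, 0.06, 0, 0, 0, -1]
    - [-0.03, 0.16, 0.03, -0.009, 0, -0.008, -1]
    - [0, 0, 0, 0, 0, 0, -1]
    - [0, 0, 0, 0, 0, 0, -1]

```text
t: 8.45
tool_pos: [0.5601, 0.1835, 0.2871]
tool_rot: [-0.124, 2.355, 0.052]
contact_force: [-0.1, -0.2, -3.7]
opening: 0.01
grip_force: 60.8
```

```bash
cat > seat.py <<'E'
from h import *
import sys
def prongs(n,im,d,s,yaw,tag=""):
    P,H,ix=cloud(n,im,d)
    L=R.from_euler('z',yaw,degrees=True).inv().apply(P-[s[0],s[1],0])
    st=(H[:,1]<70)&(H[:,2]>70)
    for y0 in(-.03,.03):
        k=L[st&(abs(L[:,1]-y0)<.012)&(L[:,0]>-.035)&(L[:,0]<-.012)&(L[:,2]>.2)&(L[:,2]<.24)]
        if len(k)>3: print(n,tag,"prong",y0,len(k),"y med",np.median(k[:,1]).round(4),"range",k[:,1].min().round(4),k[:,1].max().round(4),"xmin",k[:,0].min().round(4),"zmax",k[:,2].max().round(4))
    return L,H
def bar(L,H,x0,y0,z0):
    st=(H[:,1]<70)&(H[:,2]>70)
    k=L[st&(abs(L[:,0]-x0)<.025)&(abs(L[:,1]-y0)<.075)&(abs(L[:,2]-z0)<.012)]
    if len(k)>5: print("bar n",len(k),k.min(0).round(4),k.max(0).round(4),"dx/dy,x0",np.polyfit(k[:,1],k[:,0],1).round(4),"dz/dy",np.polyfit(k[:,1],k[:,2],1).round(4))
E
python3 - <<'E'
from seat import *
o=ctrl.get_obs();print(o['q'].round(2),o['tool_pos'])
b=R.from_euler('z',6.1,degrees=True)
print("tcp in stand",b.inv().apply(o['tool_pos']-[.662,.192,0]))
for n in("top","wrist","scene"):
    im,d=ctrl.get_image(n)
    np.savez(f"/tmp/{n}3.npz",im=im,d=d)
    if n!="scene": cv2.imwrite(f"pics/{n}3.png",im[:,:,::-1])
    L,H=prongs(n,im,d,(.662,.192),6.1); bar(L,H,-.115,0,.251)
    if n=="top":
        z=np.load("/tmp/top0.npz");prongs(n,z["im"],z["d"],(.6285,.0115),5.6,"green");prongs(n,z["im"],z["d"],(.661,-.22),-5.5,"red")
E
```

```text
[ 0.24 -0.58  2.15 -0.13  0.8  -1.38] [0.56013249 0.18353241 0.28714797]
tcp in stand [-0.10219053  0.00240521  0.28714797]
top  prong -0.03 11 y med -0.0294 range -0.0328 -0.0263 xmin -0.0262 zmax 0.2387
top  prong 0.03 8 y med 0.0298 range 0.0282 0.0319 xmin -0.0249 zmax 0.2316
bar n 75 [-0.1169 -0.0556  0.2404] [-0.1089  0.0616  0.2599] dx/dy,x0 [ 0.003  -0.1132] dz/dy [0.011  0.2552]
top green prong -0.03 10 y med -0.0291 range -0.0324 -0.0262 xmin -0.0242 zmax 0.2325
top green prong 0.03 11 y med 0.0296 range 0.0264 0.0327 xmin -0.0251 zmax 0.2314
top red prong -0.03 7 y med -0.0291 range -0.0308 -0.0273 xmin -0.0258 zmax 0.233
top red prong 0.03 6 y med 0.0306 range 0.0281 0.0309 xmin -0.0234 zmax 0.2305
wrist  prong -0.03 135 y med -0.0278 range -0.0319 -0.0248 xmin -0.0275 zmax 0.2303
wrist  prong 0.03 150 y med 0.0307 range 0.027 0.0348 xmin -0.0278 zmax 0.2303
bar n 3049 [-0.12   -0.0564  0.239 ] [-0.1098  0.0633  0.2589] dx/dy,x0 [-0.0017 -0.1148] dz/dy [0.0024 0.2514]
scene  prong -0.03 15 y med -0.033 range -0.0371 -0.0286 xmin -0.0225 zmax 0.2308
scene  prong 0.03 16 y med 0.0271 range 0.0239 0.032 xmin -0.0222 zmax 0.232
bar n 81 [-0.1151 -0.0578  0.2397] [-0.1023  0.0605  0.2575] dx/dy,x0 [-0.0015 -0.1088] dz/dy [-0.0045  0.2515]
```

View pics/wrist3.png

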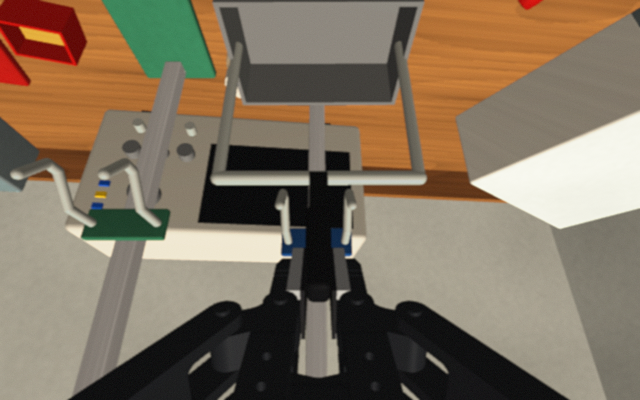

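The wrist view shows the bar (215–425, row 178) square in front of the blue prongs (282 and 350). It sits about 2.5 mm to +y, so I'll correct that and move in 114.5 mm.

Emit:
jog_arm:
  plan:
    - [-0.2, -0.1, 0.2, 0, 0, 0, -1]
    - [-0.5, 0, 0.5, 0, 0, 0, -1]
    - [-0.65, 0, 0.65, 0, 0, 0, -1]
    - [-0.7, 0, 0.7, 0, 0, 0, -1]
    - [-0.7, 0, 0.7, 0, 0, 0, -1]
    - [-0.6, 0, 0.6, 0, 0, 0, -1]
    - [-0.4, 0, 0.4, 0, 0, 0, -1]
    - [-0.3, 0, 0.3, 0, 0, 0, -1]

```text
t: 9.4
tool_pos: [0.6751, 0.1938, 0.2869]
tool_rot: [-0.124, 2.355, 0.052]
contact_force: [0.9, 0.1, -4.2]
opening: 0.0105
grip_force: 60.7
```

Emit:
jog_arm:
  plan:
    - [0, 0, 0, 0, 0, 0, -1]
    - [0.15, 0, 0.15, 0, 0, 0, -1]
    - [0.25, 0, 0.25, 0, 0, 0, -1]
    - [0.25, 0, 0.25, 0, 0, 0, -1]
    - [0.2, 0, 0.2, 0, 0, 0, -1]
    - [0.15, 0, 0.15, 0, 0, 0, -1]
    - [0.1, 0, 0.1, 0, 0, 0, -1]
    - [0.05, 0, 0.05, 0, 0, 0, -1]

```text
t: 10.2
tool_pos: [0.6741, 0.1942, 0.2542]
tool_rot: [-0.125, 2.355, 0.052]
contact_force: [-0.1, 0.0, -4.3]
opening: 0.0103
grip_force: 60.8
```

Run:
```python
from seat import *
o=ctrl.get_obs();print(o['q'].round(2),o['tool_pos'],o['contact_force'])
b=R.from_euler('z',6.1,degrees=True)
print("tcp in stand",b.inv().apply(o['tool_pos']-[.662,.192,0]))
for n in("wrist","scene"):
    im,d=ctrl.get_image(n)
    L,H=prongs(n,im,d,(.662,.192),6.1); bar(L,H,0,0,.221)
    if n=="wrist": cv2.imwrite("pics/w4.png",im[:,:,::-1])
```

```text
[ 0.2  -0.24  1.96 -0.12  0.64 -1.41] [0.67407503 0.19416249 0.25419543] [-0.14335395  0.03854321 -4.34569339]
tcp in stand [0.01223645 0.0008671  0.25419543]
wrist  prong -0.03 372 y med -0.0274 range -0.0323 -0.0244 xmin -0.0279 zmax 0.2305
wrist  prong 0.03 382 y med 0.0303 range 0.0272 0.0352 xmin -0.028 zmax 0.2303
bar n 4112 [-0.025  -0.0577  0.209 ] [0.025  0.0617 0.2314] dx/dy,x0 [-0.0043  0.0001] dz/dy [0.0013 0.2193]
scene  prong -0.03 14 y med -0.0321 range -0.0353 -0.0279 xmin -0.0222 zmax 0.2301
bar n 141 [-0.0222 -0.0627  0.209 ] [0.0244 0.0577 0.2301] dx/dy,x0 [0.0807 0.0053] dz/dy [-0.0005  0.2183]
```

Emit:
jog_arm:
  plan:
    - [0.05, 0, 0.05, 0, 0, 0, -1]
    - [0.05, 0, 0.05, 0, 0, 0, -1]
    - [0.05, 0, 0.05, 0, 0, 0, -1]
    - [0, 0, 0, 0, 0, 0, -1]

```text
t: 10.7
tool_pos: [0.6743, 0.1942, 0.2506]
tool_rot: [-0.125, 2.354, 0.052]
contact_force: [-0.8, -0.7, -3.1]
opening: 0.0099
grip_force: 60.9
```

Emit:
jog_arm:
  plan:
    - [0.02, 0, 0.02, 0, 0, 0, -1]
    - [0.02, 0, 0.02, 0, 0, 0, -1]
    - [0, 0, 0, 0, 0, 0, -1]

```text
t: 11.0
tool_pos: [0.6746, 0.1942, 0.2504]
tool_rot: [-0.125, 2.353, 0.052]
contact_force: [-1.1, -0.5, 0.0]
opening: 0.0106
grip_force: 61.3
```

Emit:
jog_arm:
  plan:
    - [0, 0, 0, 0, 0, 0, -0.5]
    - [0, 0, 0, 0, 0, 0, 0]
    - [0, 0, 0, 0, 0, 0, 0.5]
    - [0, 0, 0, 0, 0, 0, 1]
    - [0, 0, 0, 0, 0, 0, 1]
    - [0, 0, -0.5, 0, 0, 0, 1]
    - [0, 0, -0.8, 0, 0, 0, 1]
    - [0, 0, -1, 0, 0, 0, 1]

```text
t: 11.8
tool_pos: [0.6411, 0.1905, 0.2817]
tool_rot: [-0.125, 2.356, 0.052]
contact_force: [-0.4, -0.1, 0.3]
opening: 0.0853
grip_force: 0.0
```

Emit:
jog_arm:
  plan:
    - [0, 0, -1, 0, 0, 0, 1]
    - [0, 0, -1, 0, 0, 0, 1]
    - [0, 0, -1, 0, 0, 0, 1]
    - [0, 0, -0.5, 0, 0, 0, 1]

```text
t: 12.2
tool_pos: [0.5922, 0.1856, 0.3344]
tool_rot: [-0.125, 2.351, 0.053]
contact_force: [0.3, 0.6, 0.9]
opening: 0.0855
grip_force: 0.0
```

Run:
```python
from seat import *
o=ctrl.get_obs();print(o['q'].round(2),o['tool_pos'],o['contact_force'],o['opening'])
im,d=ctrl.get_image("wrist");cv2.imwrite("pics/w5.png",im[:,:,::-1])
L,H=prongs("wrist",im,d,(.662,.192),6.1); bar(L,H,0,0,.2165)
im,d=ctrl.get_image("scene");L,H=prongs("scene",im,d,(.662,.192),6.1); bar(L,H,0,0,.2165)
r=R.from_euler('z',-5.5,degrees=True)
p=np.array([.661,-.2205,.26])+r.apply([-.08,0,.08]);delta(p,-5.5,45)
```

```text
[ 0.22 -0.51  2.03 -0.11  0.84 -1.41] [0.59216197 0.18559304 0.3343549 ] [0.34347407 0.59628537 0.85433055] 0.08554382474945818
wrist  prong -0.03 104 y med -0.0277 range -0.0319 -0.0247 xmin -0.0281 zmax 0.2312
wrist  prong 0.03 108 y med 0.0308 range 0.0274 0.0349 xmin -0.0274 zmax 0.2315
bar n 1547 [-0.025  -0.0575  0.2046] [0.025  0.0621 0.2283] dx/dy,x0 [-0.0035  0.0029] dz/dy [0.0005 0.2173]
scene  prong -0.03 14 y med -0.0322 range -0.0365 -0.0287 xmin -0.0197 zmax 0.2316
bar n 147 [-0.0188 -0.0612  0.205 ] [0.024  0.0564 0.2263] dx/dy,x0 [0.0624 0.0058] dz/dy [-0.0056  0.2155]
shift units [  1.68 -19.89  -1.17] turn units [0.183 0.004 0.181] rows 20 world d [ 0.0021 -0.3998 -0.0076]
```

View pics/w5.png

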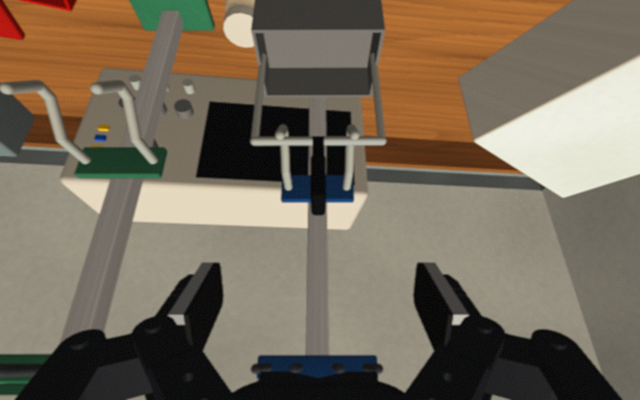

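The grey basket hangs square on both blue prongs: bar at row 140, prongs at 283 and 350. Now over to red.

Emit:
jog_arm:
  plan:
    - [0, -0.5, -1, 0.06, 0, 0.06, 1]
    - [0, -1, -1, 0.06, 0, 0.06, 1]
    - [0, -1, 0, 0.06, 0, 0.06, 1]
    - [0, -1, 0, 0, 0, 0, 1]
    - [0, -1, 0, 0, 0, 0, 1]
    - [0, -1, 0, 0, 0, 0, 1]
    - [0, -1, 0, 0, 0, 0, 1]
    - [0, -1, 0, 0, 0, 0, 1]

```text
t: 13.1
tool_pos: [0.5564, 0.0331, 0.3584]
tool_rot: [0.111, 2.357, -0.046]
contact_force: [0.5, 0.1, -0.4]
opening: 0.0852
grip_force: 0.0
```

Run:
```python
from seat import *
print(ctrl.get_obs()['q'].round(2))
r=R.from_euler('z',-5.5,degrees=True)
p=np.array([.661,-.2205,.26])+r.apply([-.08,0,.08]);delta(p,-5.5,45)
```

```text
[-0.06 -0.7   2.11 -0.03  0.96 -1.53]
shift units [ -1.05 -12.13   3.29] turn units [ 0.002 -0.003  0.002] rows 13 world d [ 0.0383 -0.2473 -0.0318]
```

Emit:
jog_arm:
  plan:
    - [0, -1, 0, 0, 0, 0, 1]
    - [0, -1, 0, 0, 0, 0, 1]
    - [0, -1, 0, 0, 0, 0, 1]
    - [0, -1, 0, 0, 0, 0, 1]
    - [0, -1, 0, 0, 0, 0, 1]
    - [0, -1, 0, 0, 0, 0, 1]
    - [0, -1, 0, 0, 0, 0, 1]
    - [0, -1, 0, 0, 0, 0, 1]

```text
t: 13.9
tool_pos: [0.5414, -0.1264, 0.3584]
tool_rot: [0.112, 2.357, -0.045]
contact_force: [0.7, -0.0, -0.2]
opening: 0.0856
grip_force: 0.0
```

Emit:
jog_arm:
  plan:
    - [-0.2, -1, 0.5, 0, 0, 0, 1]
    - [-0.2, -1, 0.7, 0, 0, 0, 1]
    - [-0.2, -1, 0.7, 0, 0, 0, 1]
    - [-0.2, -0.7, 0.7, 0, 0, 0, 1]
    - [-0.2, -0.4, 0.7, 0, 0, 0, 1]
    - [0, 0, 0, 0, 0, 0, 1]

```text
t: 14.5
tool_pos: [0.5943, -0.2136, 0.3233]
tool_rot: [0.114, 2.36, -0.043]
contact_force: [0.3, 0.9, 0.4]
opening: 0.0852
grip_force: 0.0
```

Run:
```python
from seat import *
o=ctrl.get_obs();print(o['t'],o['q'].round(3),o['tool_pos'])
im,d=ctrl.get_image("wrist");P,H,ix=cloud("wrist",im,d)
cv2.imwrite("pics/w6.png",im[:,:,::-1])
h,s,v=H.T
q=(v<70)&(s<130)&(P[:,2]>.247)&(P[:,2]<.29)&(np.hypot(P[:,0]-.661,P[:,1]+.22)<.04)
k=P[q];print(len(k),k.min(0),k.max(0)); r=cv2.minAreaRect(k[:,:2].astype(np.float32));print(r)
L,H=prongs("wrist",im,d,(.661,-.22),-5.5);bar(L,H,0,0,.2165)
c=np.array(r[0]);delta([*c,.26],-5.5,45)
```

```text
14.5 [-0.642 -0.457  2.008  0.469  0.946 -2.266] [ 0.59429404 -0.21360039  0.32331867]
733 [ 0.64129987 -0.22527427  0.24705611] [ 0.67897364 -0.21147502  0.28056169]
((0.6600921750068665, -0.21870505809783936), (0.011647551320493221, 0.037422459572553635), 84.63072967529297)
wrist  prong -0.03 101 y med -0.0286 range -0.0322 -0.0248 xmin -0.0284 zmax 0.2316
wrist  prong 0.03 85 y med 0.031 range 0.0272 0.0345 xmin -0.0273 zmax 0.2312
bar n 1563 [-0.0249 -0.0592  0.2046] [0.0248 0.0613 0.2285] dx/dy,x0 [0.008  0.0023] dz/dy [0.0076 0.2172]
shift units [-0.08  0.02  5.57] turn units [ 0.003 -0.006 -0.001] rows 6 world d [ 0.0793 -0.007  -0.078 ]
```

Emit:
jog_arm:
  plan:
    - [-0.08, 0, 1, 0, -0.006, 0, 1]
    - [0, 0, 1, 0, 0, 0, 1]
    - [0, 0, 1, 0, 0, 0, 1]
    - [0, 0, 1, 0, 0, 0, 1]
    - [0, 0, 1, 0, 0, 0, 1]
    - [0, 0, 0.5, 0, 0, 0, 1]
    - [0, 0, 0, 0, 0, 0, 0.3]
    - [0, 0, 0, 0, 0, 0, -0.4]

```text
t: 15.35
tool_pos: [0.6731, -0.2199, 0.2514]
tool_rot: [0.11, 2.35, -0.046]
contact_force: [0.2, -0.3, 0.0]
opening: 0.0588
grip_force: 0.0
```

Emit:
jog_arm:
  plan:
    - [0, 0, 0, 0, 0, 0, -0.7]
    - [0, 0, 0, 0, 0, 0, -1]
    - [0, 0, 0, 0, 0, 0, -1]
    - [0, 0, 0, 0, 0, 0, -1]
    - [0, 0, 0, 0, 0, 0, -1]
    - [0, 0, 0, 0, 0, 0, -1]
  grip_force: 70

```text
t: 15.95
tool_pos: [0.6734, -0.2205, 0.2518]
tool_rot: [0.11, 2.349, -0.047]
contact_force: [-1.7, -1.6, 3.0]
opening: 0.0101
grip_force: 69.6
```

Emit:
jog_arm:
  plan:
    - [-0.1, 0, -0.1, 0, 0, 0, -1]
    - [-0.2, 0, -0.2, 0, 0, 0, -1]
    - [-0.25, 0, -0.25, 0, 0, 0, -1]
    - [-0.25, 0, -0.25, 0, 0, 0, -1]
    - [-0.25, 0, -0.25, 0, 0, 0, -1]
    - [-0.15, 0, -0.15, 0, 0, 0, -1]
    - [-0.1, 0, -0.1, 0, 0, 0, -1]
    - [0, 0, 0, 0, 0, 0, -1]

```text
t: 16.75
tool_pos: [0.6731, -0.2202, 0.2882]
tool_rot: [0.11, 2.35, -0.046]
contact_force: [0.2, 0.5, -2.8]
opening: 0.0105
grip_force: 68.9
```

Run:
```python
from seat import *
o=ctrl.get_obs();print(o['q'].round(2),o['tool_pos'],o['contact_force'],o['wrist_torque'])
im,d=ctrl.get_image("wrist");L,H=prongs("wrist",im,d,(.661,-.22),-5.5);bar(L,H,0,0,.2525)
```

```text
[-0.56 -0.24  1.91  0.46  0.8  -2.24] [ 0.67313421 -0.22020364  0.28823171] [ 0.20927964  0.5380284  -2.77732588] [ 0.09210627  0.67796953 -0.06644004]
wrist  prong -0.03 234 y med -0.0281 range -0.0328 -0.0251 xmin -0.0276 zmax 0.2296
wrist  prong 0.03 202 y med 0.0302 range 0.0268 0.0346 xmin -0.0274 zmax 0.2295
bar n 2959 [-0.0065 -0.0583  0.2405] [0.0033 0.0624 0.2581] dx/dy,x0 [ 0.0012 -0.0016] dz/dy [-0.0007  0.2504]
```

Emit:
jog_arm:
  plan:
    - [0.12, 0, -0.12, 0, 0, 0, -1]
    - [0.25, 0, -0.25, 0, 0, 0, -1]
    - [0.4, 0, -0.4, 0, 0, 0, -1]
    - [0.55, 0, -0.55, 0, 0, 0, -1]
    - [0.6, 0, -0.6, 0, 0, 0, -1]
    - [0.6, 0, -0.6, 0, 0, 0, -1]
    - [0.6, 0, -0.6, 0, 0, 0, -1]
    - [0.5, 0, -0.5, 0, 0, 0, -1]

```text
t: 17.6
tool_pos: [0.5695, -0.2102, 0.2866]
tool_rot: [0.11, 2.351, -0.046]
contact_force: [0.5, 0.0, -2.2]
opening: 0.0105
grip_force: 68.9
```

Emit:
jog_arm:
  plan:
    - [0.35, 0, -0.35, 0, 0, 0, -1]
    - [0.2, 0, -0.2, 0, 0, 0, -1]
    - [0.1, 0, -0.1, 0, 0, 0, -1]
    - [0, 0, 0, 0, 0, 0, -1]

```text
t: 18.0
tool_pos: [0.5526, -0.2089, 0.2871]
tool_rot: [0.111, 2.35, -0.046]
contact_force: [0.0, -0.8, -3.1]
opening: 0.0101
grip_force: 68.9
```

Run:
```python
from seat import *
o=ctrl.get_obs();print(o['q'].round(2))
r=R.from_euler('z',-5.5,degrees=True)
g=r.inv().apply(np.array([.6734,-.2205,.2518])-[.661,-.22,0]);print(g)
b=R.from_euler('z',5.6,degrees=True);p=np.array([.6285,.0115,0])+b.apply(g+[-.115,0,.036]);print(p)
delta(p,5.6,45,grasp=False)
```

```text
[-0.7  -0.56  2.14  0.52  0.94 -2.35]
[0.01239084 0.00069079 0.2518    ]
[0.52631314 0.00217459 0.2878    ]
shift units [ 1.59 10.38 -1.66] turn units [-0.173  0.005 -0.172] rows 11 world d [-0.0263  0.2111  0.0007]
```

Emit:
jog_arm:
  plan:
    - [0.03, 0.2, -0.03, -0.007, 0, -0.007, -1]
    - [0.06, 0.45, -0.06, -0.012, 0, -0.012, -1]
    - [0.08, 0.7, -0.08, -0.014, 0, -0.014, -1]
    - [0.08, 0.95, -0.08, -0.014, 0, -0.014, -1]
    - [0.08, 1, -0.08, -0.014, 0, -0.014, -1]
    - [0.08, 1, -0.08, -0.014, 0, -0.014, -1]
    - [0.08, 1, -0.08, -0.014, 0, -0.014, -1]
    - [0.08, 1, -0.08, -0.014, 0, -0.014, -1]

```text
t: 18.8
tool_pos: [0.5411, -0.0803, 0.2868]
tool_rot: [-0.027, 2.352, 0.011]
contact_force: [0.5, 0.0, -2.9]
opening: 0.0099
grip_force: 68.9
```

Emit:
jog_arm:
  plan:
    - [0.08, 1, -0.08, -0.014, 0, -0.014, -1]
    - [0.08, 1, -0.08, -0.014, 0, -0.014, -1]
    - [0.08, 0.95, -0.08, -0.014, 0, -0.014, -1]
    - [0.06, 0.65, -0.06, -0.014, 0, -0.014, -1]
    - [0.04, 0.35, -0.04, -0.009, 0, -0.008, -1]
    - [0.02, 0.15, -0.02, 0, 0, 0, -1]
    - [0, 0, 0, 0, 0, 0, -1]

```text
t: 19.5
tool_pos: [0.5273, -0.0007, 0.2868]
tool_rot: [-0.109, 2.35, 0.045]
contact_force: [0.7, -0.0, -3.0]
opening: 0.01
grip_force: 68.9
```

Run:
```python
from seat import *
o=ctrl.get_obs();print(o['q'].round(2),o['tool_pos'])
delta([.52631,.00217,.2878],5.6,45,grasp=False)
for n in("top","wrist"):
    im,d=ctrl.get_image(n); cv2.imwrite(f"pics/{n}7.png",im[:,:,::-1])
    L,H=prongs(n,im,d,(.6285,.0115),5.6);bar(L,H,-.115,0,.2515)
```

```text
[-0.3  -0.81  2.28  0.34  0.95 -2.06] [ 0.52730037 -0.00069989  0.28683982]
shift units [-0.01  0.15 -0.06] turn units [-0.005  0.005 -0.004] rows 1 world d [-0.001   0.0029  0.001 ]
top  prong -0.03 9 y med -0.0296 range -0.0324 -0.0269 xmin -0.0243 zmax 0.2336
top  prong 0.03 11 y med 0.0296 range 0.0263 0.0327 xmin -0.0254 zmax 0.2313
bar n 61 [-0.1166 -0.059   0.2485] [-0.1097  0.0566  0.2577] dx/dy,x0 [ 0.0085 -0.113 ] dz/dy [0.0068 0.2535]
wrist  prong -0.03 143 y med -0.0291 range -0.0334 -0.0257 xmin -0.0273 zmax 0.2299
wrist  prong 0.03 144 y med 0.0296 range 0.0263 0.0338 xmin -0.0274 zmax 0.2302
bar n 2989 [-0.1201 -0.0609  0.2395] [-0.1102  0.0584  0.263 ] dx/dy,x0 [ 0.0101 -0.1151] dz/dy [-0.0038  0.2497]
```

View pics/wrist7.png

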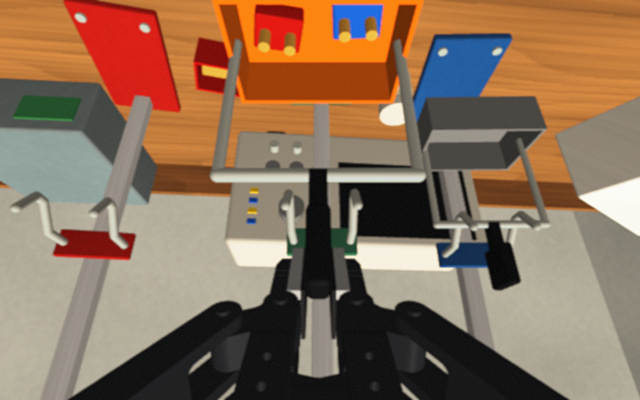

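Both adapters lie in the tray at (277,30) and (357,22), and the bar faces the green prongs. I'll correct about 1.5 mm and 0.5°, then move in.

Emit:
jog_arm:
  plan:
    - [-0.12, 0.07, 0.12, -0.008, 0, -0.008, -1]
    - [-0.3, 0, 0.3, 0, 0, 0, -1]
    - [-0.45, 0, 0.45, 0, 0, 0, -1]
    - [-0.6, 0, 0.6, 0, 0, 0, -1]
    - [-0.65, 0, 0.65, 0, 0, 0, -1]
    - [-0.6, 0, 0.6, 0, 0, 0, -1]
    - [-0.5, 0, 0.5, 0, 0, 0, -1]
    - [-0.4, 0, 0.4, 0, 0, 0, -1]

```text
t: 20.4
tool_pos: [0.6302, 0.0105, 0.2867]
tool_rot: [-0.118, 2.351, 0.05]
contact_force: [0.3, -1.0, -3.6]
opening: 0.0101
grip_force: 68.9
```

Emit:
jog_arm:
  plan:
    - [-0.28, 0, 0.28, 0, 0, 0, -1]
    - [-0.15, 0, 0.15, 0, 0, 0, -1]
    - [0, 0, 0, 0, 0, 0, -1]
    - [0, 0, 0, 0, 0, 0, -1]

```text
t: 20.8
tool_pos: [0.641, 0.012, 0.2871]
tool_rot: [-0.119, 2.35, 0.049]
contact_force: [0.5, -0.5, -2.5]
opening: 0.0102
grip_force: 68.9
```

Run:
```python
from seat import *
o=ctrl.get_obs();print(o['q'].round(2),o['tool_pos'])
p=np.array([.6285,.0115,0])+R.from_euler('z',5.6,degrees=True).apply([.0124,.0007,.2518]);delta(p,5.6,45,grasp=False)
im,d=ctrl.get_image("wrist")
L,H=prongs("wrist",im,d,(.6285,.0115),5.6);bar(L,H,0,0,.2515)
```

```text
[-0.2  -0.44  2.06  0.3   0.78 -2.  ] [0.64099837 0.01196641 0.28709284]
shift units [1.25 0.07 1.24] turn units [0.003 0.004 0.003] rows 2 world d [-0.0002  0.0014 -0.0353]
wrist  prong -0.03 262 y med -0.028 range -0.0328 -0.0251 xmin -0.0265 zmax 0.2307
wrist  prong 0.03 262 y med 0.0295 range 0.0266 0.0341 xmin -0.0275 zmax 0.2311
bar n 2988 [-0.0062 -0.0603  0.2395] [0.0036 0.0607 0.2579] dx/dy,x0 [ 0.0003 -0.0008] dz/dy [-0.0008  0.25  ]
```

Centred and square, so I'll lower 36 mm.

Emit:
jog_arm:
  plan:
    - [0.1, 0, 0.1, 0, 0, 0, -1]
    - [0.2, 0, 0.2, 0, 0, 0, -1]
    - [0.25, 0, 0.25, 0, 0, 0, -1]
    - [0.25, 0, 0.25, 0, 0, 0, -1]
    - [0.2, 0, 0.2, 0, 0, 0, -1]
    - [0.12, 0, 0.12, 0, 0, 0, -1]
    - [0.06, 0, 0.06, 0, 0, 0, -1]
    - [0.04, 0, 0.04, 0, 0, 0, -1]

```text
t: 21.65
tool_pos: [0.6414, 0.0121, 0.2527]
tool_rot: [-0.119, 2.35, 0.049]
contact_force: [0.9, 0.8, -3.6]
opening: 0.01
grip_force: 68.9
```

Emit:
jog_arm:
  plan:
    - [0.03, 0, 0.03, 0, 0, 0, -1]
    - [0.02, 0, 0.02, 0, 0, 0, -1]
    - [0, 0, 0, 0, 0, 0, -1]

```text
t: 21.95
tool_pos: [0.6416, 0.012, 0.2521]
tool_rot: [-0.119, 2.349, 0.049]
contact_force: [0.2, -0.2, -2.3]
opening: 0.0105
grip_force: 69.0
```

Emit:
jog_arm:
  plan:
    - [0.02, 0, 0.02, 0, 0, 0, -1]
    - [0.02, 0, 0.02, 0, 0, 0, -1]
    - [0, 0, 0, 0, 0, 0, -1]

```text
t: 22.25
tool_pos: [0.6419, 0.012, 0.2518]
tool_rot: [-0.119, 2.348, 0.049]
contact_force: [-2.5, 0.2, 1.3]
opening: 0.0102
grip_force: 69.7
```

Seated, with the load off the gripper. I'll release and withdraw.

Emit:
jog_arm:
  plan:
    - [0, 0, 0, 0, 0, 0, -0.5]
    - [0, 0, 0, 0, 0, 0, 0]
    - [0, 0, 0, 0, 0, 0, 0.5]
    - [0, 0, 0, 0, 0, 0, 1]
    - [0, 0, 0, 0, 0, 0, 1]
    - [0, 0, -0.5, 0, 0, 0, 1]
    - [0, 0, -0.8, 0, 0, 0, 1]
    - [0, 0, -1, 0, 0, 0, 1]

```text
t: 23.05
tool_pos: [0.608, 0.0089, 0.2825]
tool_rot: [-0.119, 2.351, 0.05]
contact_force: [0.4, 0.2, 0.8]
opening: 0.0851
grip_force: 0.0
```

Emit:
jog_arm:
  plan:
    - [0, 0, -1, 0, 0, 0, 1]
    - [0, 0, -1, 0, 0, 0, 1]
    - [0, 0, -1, 0, 0, 0, 1]
    - [0, 0, -0.5, 0, 0, 0, 1]
    - [0, 0, 0, 0, 0, 0, 1]
    - [0, 0, 0, 0, 0, 0, 1]

```text
t: 23.65
tool_pos: [0.5594, 0.0037, 0.3316]
tool_rot: [-0.119, 2.35, 0.049]
contact_force: [-0.1, -0.2, -0.4]
opening: 0.0851
grip_force: 0.0
```

Run:
```python
from seat import *
im,d=ctrl.get_image("wrist")
L,H=prongs("wrist",im,d,(.6285,.0115),5.6);bar(L,H,0,0,.2165)
a,_=ctrl.get_image("top");b,_=ctrl.get_image("scene")
cv2.imwrite("pics/fin.png",np.vstack([cv2.resize(im,(480,300)),cv2.resize(b[130:380,160:560],(480,300))])[:,:,::-1])
```

```text
wrist  prong -0.03 124 y med -0.0286 range -0.0329 -0.0252 xmin -0.0267 zmax 0.2297
wrist  prong 0.03 124 y med 0.0301 range 0.0266 0.0345 xmin -0.027 zmax 0.2293
bar n 1711 [-0.025  -0.0598  0.2045] [0.025  0.06   0.2284] dx/dy,x0 [0.0018 0.0014] dz/dy [0.005  0.2156]
```

View pics/fin.png

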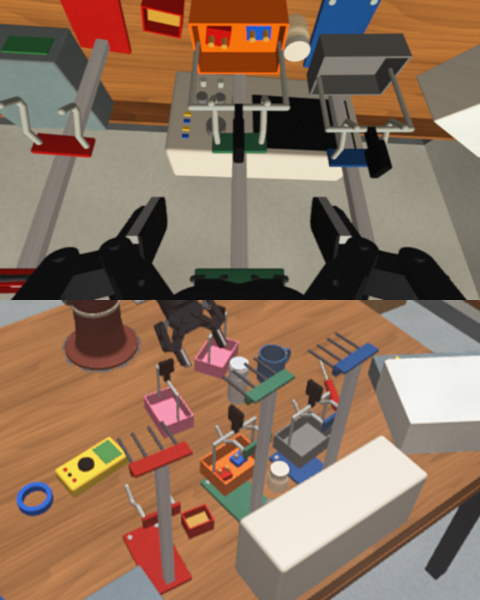

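Both baskets hang square: orange with its adapters on green (bar at row 108 in the wrist view) and grey on blue. The bystanders have not moved.

```bash
python3 -c "
from station import ctrl
print(ctrl.finish_job())"
```

```text
the job is handed in; nothing more can be done
None
```

The job is handed in: the grey basket hangs square on the blue stand and the orange basket with both adapters on the green stand, nothing else was moved, and it took about 24 s.

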